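# Clamp a folded stainless cover for edge dressing

### The job

Slide the folded steel cover along the fence until it sits up against the end stop, its back along the fence, and let go of it. Then clamp it: turn the handle of the slanting screw clamp clockwise until the sprung force tab on top of the clamp's arm has popped out far enough to show the groove across it, and stop there, because turning on past that dents the sheet; let go of the handle and leave the other things on the bench alone.

Things in the scene. Friction and masses are not known exactly. Their poses are not given: they have to be found in the camera images.
- station: Fixed clamping station on a perforated steel base plate 285 x 300 x 15 mm. Origin on the bench under the cover's centre when home; x across to the fence, y along it to the end stop, z up. Plate: x -132 to +153, y -185 to +115. Fence: bar 20 mm thick, its face to the cover at x = +75, y -175 to +95, top at z = 60 mm
- stop_face (a point): Centre of the end stop's face, which looks to the station's -y: x = -15, y = +75, z = 35 mm. The stop is a steel block 100 mm wide (x), 20 mm thick, 40 mm tall on the plate (top at z = 55 mm). Axes as the station's
- clamp_head (a point): Centre of the screw clamp's round grey head, 56 mm across, 46 mm tall, at x = -62, y = 0, z = 142 mm of the station. A level arm 28 mm wide (y -14 to +14, z 125 to 155) carries it from a post at x = +118, y = 0 (top 175 mm). Its z axis is the spindle's, leaning 30 degrees from vertical, the upper (handle) end towards the station's -x
- cover_mid (a point): Centre (half-way up, 40 mm over its underside) of the loose folded stainless cover, 150 x 150 x 80 mm, 0.5 to 1 kg, lying on the plate, axes as the station's when square. Home: x = 0, y = 0, z = 55 mm of the station. At the start it stands 40 to 85 mm short of the end stop, its back 0 to 2 mm off the fence; it passes under the pad and takes 3 to 15 N to slide
- cover_lip (a point): Middle of the cover's front lip, at half its height of 22 mm: 75 mm from the centre to -x. From the lip's top a face slopes up at 30 degrees to the flat top, 80 mm high, which runs from x = +26 to the upright back wall at +75 mm. Its ends are flat and upright, at y = -75 and +75 mm of its centre, open to pushing
- handle_grip (a point): Centre of the clamp's handle, a bar 80 mm long (its y), 16 mm thick (its x), 26 mm tall (its z, up along the spindle). Spindle 14 mm thick; the nut's top is 41 to 47 mm below this point. Clockwise seen from the handle's end tightens, 2 to 4 rad from start to tab out; 0.2 to 0.3 N m. It goes down 10 mm a turn until the pad presses on the cover, then turns on the spot, and stays where it is left
- pad_face (a point): Centre of the lower face of the clamp's round black pressure pad, 40 mm across, on the spindle's lower end. With the cover home it meets the cover's slope squarely, at x = -20, y = 0, z = 69 mm of the station; at the start it hangs 2 to 5 mm above that
- nut (a joint): How far the spindle's nut has lifted off its seat in the head against its spring, m: 0 until the pad presses with about 40 N, then 0.0016 m per rad of handle turn; 0.0011 when the tab shows its groove, over 0.0025 (0.9 rad later) the sheet is dented
- tab (a joint): How far the force tab stands out of its guide, m: 0 in, springs out as soon as the nut lifts (ten times the nut's lift); the groove shows from 0.011 on; 0.025 is too far
- tab_top (a point): Centre of the top of the force tab, a steel plate 24 x 8 mm, grooved across 11 mm below its top, that rises out of the dark guide on the arm, at x = +15, y = 0 of the station; its top is 164 mm above the bench when in
- hammer: Loose hammer with a wooden handle, 300 mm long, lying on the bench to the robot's right: to be left alone. Origin under its middle, x along the handle to the head
- square: Loose engineer's square of steel, stock 100 mm, blade 150 mm, lying on the bench to the left: to be left alone. Origin under the stock's middle
- grinder: Loose hand grinder, black, 210 mm long, lying on the bench to the far left: to be left alone. Origin under its body's middle
There are look-alikes about, which are no part of the job. Of the things that look like the part that bears cover_mid, the middle-sized one is meant.

How it is judged:
By the outcome, as a careful person would: the job done as asked, in the order asked, and still so for the second after the job is handed in, with the robot touching nothing.
It also fails if it takes over 67 s, if anything falls off the work surface, if the arm or the gripper's body presses on something with over 40 N, if the wrist force passes 120 N, or if a joint passes its speed limit or range.

### The arm

A 6-joint arm with a two-finger parallel gripper is mounted at the origin on the work surface. World frame = base frame: x ahead of the robot, y to its left, z up, the work surface at z = 0. Lengths are in m, angles in rad, forces in N, time in s.
With the tool pointing down it reaches from about 0.425 to 1.125 m from the base axis. Payload 14.9 kg.
Tool frame: the origin (TCP) lies midway between the tips of the shut fingers; the grasp point (between the pads) lies 19 mm behind it; z points along the fingers, y is the line along which they close (so a half turn about z gives the same grasp; the last joint's range is limited). The gripper opens to 91 mm and grips with 3 to 60 N. Pads are 32 mm wide; open, the fingers measure 118 mm over their backs; the gripper's body (76 mm by 178 mm) begins 60 mm behind the grasp point.
Start: joints at [-1.202, 0.379, 1.734, -0, 1.028, -0.033], TCP at [0.274, -0.644, 0.214] pointing down, gripper open.
Joint ranges: [-2.77, 2.77], [-0.74, 2.19], [0, 2.66], [-1.06, 4.2], [0.31, 2.87], [-3.08, 3.08]. Speed limits (rad/s): [1.89, 1.89, 2.39, 3.14, 3.14, 3.14].

### API

Orientations are given as a unit quaternion [w, x, y, z].
In Python, from plant import status, camera, calibration, arm, spotter gives the robot as it stands.
- The arm moves only by the tool carry_out, never from a script. Its argument "moves" is a list of rows, each a list of 4 numbers: the shift along the tool's x, y, z in cm, then the turn about the tool's z in degrees. A call has 1 to 12 rows; each row shifts and turns the commanded pose from where the row before left it, along the tool's axes as they then stand; what a row does not reach is not made up. A row lasts 1/12 s, in which the tool goes at most 41.7 mm and 7.16 degrees, less where a joint would pass 70% of its speed; a pose out of reach is approached as far as the arm can. A call with a gripper value outside its range is refused whole. "gripper" is the gripper command: -1 is fully open, 1 is shut, values between are in proportion, set as the call begins (left out, the last holds). The fingers move at their own pace and stop on an object; "grip_force" is the grip in N (left out, the last holds). Time passes only in rows, so rows that do not move let the fingers close. It gives the time, the measured TCP pose, the force, the opening and the grip force at its end, in the units of the state.
- status.sense(): the state, without advancing time (a new reading comes with each control period).
- camera(name): name is "scene" or "top" or "wrist"; returns the picture (400x640x3 uint8, red, green, blue); there is no depth.
- calibration(name): a dict with "fx", "fy", "cx", "cy" (pixels), "pose" (4x4, takes a point from camera to world coordinates). Camera axes: x right, y up, looking along -z (the intrinsics and any distortion apply to the point x, -y, -z); pixel columns grow to the right and rows downward; lengths in m; the calibration is good to about 2 mm. A picture is of the moment at which its call begins: read the wrist's pose just before it. calibration takes no time and is no camera call; for the wrist camera it gives the pose at the moment of the call.
- arm.job_done(): hands the job in; it is judged then, once.
Trained networks look in the newest picture that a camera, given by its name, has taken for a name from the list of things; names that differ only in an ending like _2 or _b are one class to them, and where a whole thing is asked for, a point or a joint stands for the part that bears it (a point fixed in the world has none). Each returns a list of dicts, best first, with "p" (0 to 1); they miss things now and then, are a little off and sometimes report something else, mostly with a low value. They report only what shows in the picture. A call takes as long as a camera call. They do not tell look-alikes from the thing itself.
- spotter.outline_of(query, camera): "mask" (400x640 bool, what is visible of it).
- spotter.tip_of(query, camera): "xyz" ([x, y, z] in m, in world coordinates, good to about 4 mm: a listed point, or the origin of a listed thing).
The state is a dict: "time": time; "joint_positions": joint angles; "dq": joint speeds; "joint_torque": joint torques, N m; "ee_pos": TCP position; "tcp_rot": TCP orientation; "contact_force": force on the tool from outside, world axes, zero at the start; "wrist_torque": the same for the moment, N m; "finger_gap": finger opening in m; "gripper_force": force on a finger pad.
Only numpy, scipy, OpenCV 4.12 (cv2) and the standard library are available. Lean on these libraries where they do the work, as an engineer would, in place of code of your own. Each camera call takes 0.05 s, during which the arm holds its last target. There are 200 camera calls.

## Working session

There is one attempt and no reset: what is moved stays moved. The work goes in short steps, Python scripts to look and compute and a tool call to move; the robot and the scene stay as the last step left them, time stands still between calls to the robot, and variables do not carry over. Pictures are saved under pics/ and viewed, at most 10 in all, crops included, and the job is handed in when it is done.

Besides the shell and the picture viewer there is one more tool, called after "Call:" as name(argument=value, ...), one argument or row to a line, values as JSON. carry_out: Moves the arm, as the interface text tells. Its arguments: {"type":"object","properties":{"moves":{"type":"array"},"gripper":{"type":"number"},"grip_force":{"type":"number"}},"required":["moves"]}

```bash
ls; mkdir -p pics
cat > a.py <<'E'
from plant import status,camera,calibration,arm,spotter
import cv2,numpy as np
for c in ["scene","top"]:
    im=camera(c); cv2.imwrite(f"pics/{c}0.png",im[:,:,::-1])
    for q in ["station","stop_face","clamp_head","cover_mid","cover_lip","handle_grip","pad_face","tab_top"]:
        r=spotter.tip_of(q,c)
        print(c,q,[(np.round(d["xyz"],3).tolist(),round(d["p"],2)) for d in r[:4]])
s=status.sense();print(s)
E
python3 a.py
```

```text
pics
scene station [([0.662, 0.035, -0.002], 0.56)]
scene stop_face [([0.64, 0.105, 0.037], 0.71)]
scene clamp_head [([0.597, 0.031, 0.142], 0.63), ([0.639, 0.032, 0.076], 0.63)]
scene cover_mid [([0.41, -0.095, 0.031], 0.82), ([0.215, -0.282, 0.056], 0.67), ([0.659, -0.04, 0.054], 0.65)]
scene cover_lip [([0.354, -0.066, 0.007], 0.93), ([0.179, -0.383, 0.016], 0.85), ([0.583, -0.041, 0.026], 0.77)]
scene handle_grip [([0.558, 0.032, 0.21], 0.48)]
scene pad_face [([0.64, 0.032, 0.073], 0.68), ([0.662, -0.04, 0.056], 0.19)]
scene tab_top [([0.676, 0.03, 0.164], 0.56), ([0.598, 0.028, 0.142], 0.43)]
top station [([0.657, 0.035, 0.003], 0.73), ([0.594, 0.028, 0.146], 0.46), ([0.663, -0.043, 0.05], 0.23)]
top stop_face [([0.641, 0.105, 0.038], 0.94)]
top clamp_head [([0.595, 0.031, 0.142], 0.78)]
top cover_mid [([0.665, -0.043, 0.054], 0.93), ([0.402, -0.094, 0.032], 0.86)]
top cover_lip [([0.581, -0.04, 0.024], 0.82), ([0.357, -0.069, 0.008], 0.76)]
top handle_grip [([0.559, 0.031, 0.205], 0.7)]
top pad_face [([0.638, 0.029, 0.069], 0.7)]
top tab_top [([0.659, 0.034, 0.0], 0.5)]
{'time': 0.9, 'joint_positions': array([-1.20231280e+00,  3.78912789e-01,  1.73420293e+00,  3.64752809e-06,
        1.02850573e+00, -3.32794282e-02]), 'dq': array([ 0.00138145, -0.00155294, -0.00145611, -0.00085001,  0.0013899 ,
        0.00145241]), 'joint_torque': array([-3.48432790e-03, -7.63704371e+01, -4.34744954e+01,  6.51120418e-02,
        3.89872002e-02, -7.87951763e-05]), 'ee_pos': array([ 0.27374078, -0.64426499,  0.21392136]), 'tcp_rot': array([-1.44572666e-05,  9.79891263e-01,  1.99532236e-01, -8.61721192e-07]), 'contact_force': array([ 0.40518258,  0.6468304 , -0.53016391]), 'wrist_torque': array([ 0.0034694 ,  0.03026467, -0.02376874]), 'gripper_force': 0.0, 'finger_gap': 0.09149003472038177}
```

View pics/scene0.png

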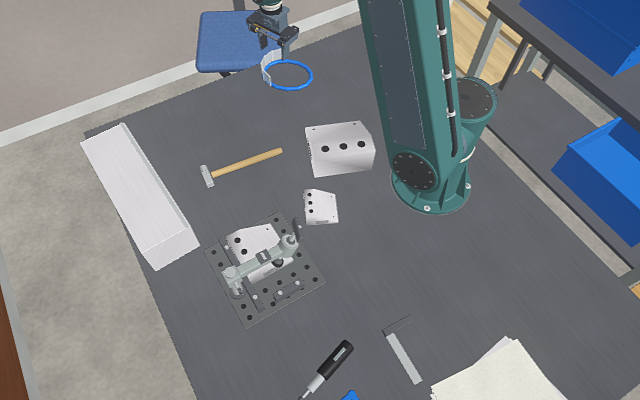

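View pics/top0.png

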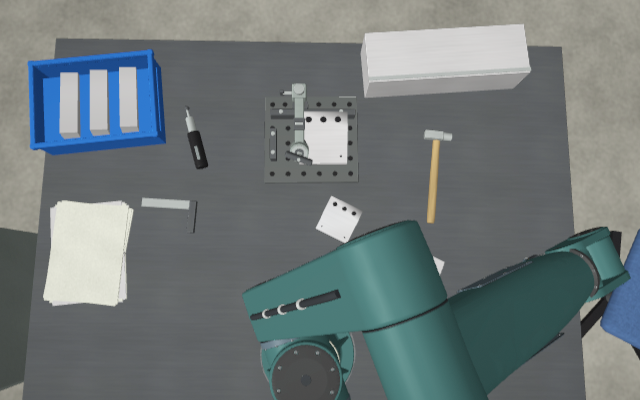

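The scene shows the station near pixels (265,265) in the scene view and (310,140) in the top view. The cover meant is the one on the plate, with its middle at about (0.662, -0.041). The networks put the station at about (0.658, 0.031) with almost no yaw. First I square up the tool.

Call:
carry_out(
  moves=[
    [0,0,0,-6.7],
    [0,0,0,-6.7],
    [0,0,0,-6.7],
    [0,0,0,-6.7],
    [0,0,0,-6.7],
    [0,0,0,-6.7],
    [0,0,0,-6.7],
    [0,0,0,-6.7],
    [0,0,0,-6.7],
    [0,0,0,-6.7],
  ],
)

```text
time: 1.73
ee_pos: [0.2737, -0.6443, 0.2139]
tcp_rot: [0.0, 0.705, 0.709, 0.0]
contact_force: [0.7, 0.1, 0.8]
finger_gap: 0.0912
gripper_force: 0.0
```

Call:
carry_out(
  moves=[
    [2.8,1.3,0,0],
    [2.8,1.3,0,0],
    [2.8,1.3,0,0],
    [2.8,1.3,0,0],
    [2.8,1.3,0,0],
    [2.8,1.3,0,0],
    [2.8,1.3,0,0],
    [2.8,1.3,0,0],
    [2.8,1.3,0,0],
    [2.8,1.3,0,0],
    [2.8,1.3,0,0],
    [2.8,1.3,0,0],
  ],
  gripper=1,
)

```text
time: 2.73
ee_pos: [0.4301, -0.3068, 0.2141]
tcp_rot: [0.0, 0.707, 0.707, 0.0]
contact_force: [0.6, 0.4, 0.0]
finger_gap: 0.0141
gripper_force: 0.0
```

Call:
carry_out(
  moves=[
    [2.5,1.2,0,0],
    [2.5,1.2,0,0],
    [2.5,1.2,0,0],
    [2.5,1.2,0,0],
    [2.5,1.2,0,0],
    [2.5,1.2,0,0],
    [2.5,1.2,0,0],
    [2.5,1.2,0,0],
    [2.5,1.2,0,0],
    [0.7,0.7,0,0],
    [0,0,0,0],
    [0,0,0,0],
  ],
)

```text
time: 3.73
ee_pos: [0.5445, -0.0763, 0.2139]
tcp_rot: [0.0, 0.707, 0.708, -0.0]
contact_force: [-1.0, -1.0, -0.1]
finger_gap: 0.0006
gripper_force: 0.0
```

```bash
cat > h.py <<'E'
from plant import status,camera,calibration,arm,spotter
import cv2,numpy as np,sys
def look(c,name=None,qs=()):
    k=calibration(c); im=camera(c)
    if name: cv2.imwrite(f"pics/{name}.png",im[:,:,::-1])
    for q in qs:
        print(c,q,[(np.round(d["xyz"],4).tolist(),round(d["p"],2)) for d in spotter.tip_of(q,c)[:3]])
    return im,k
def proj(k,p):
    T=np.linalg.inv(k["pose"]); c=T[:3,:3]@np.array(p)+T[:3,3]
    return k["cx"]+k["fx"]*c[0]/-c[2], k["cy"]-k["fy"]*c[1]/-c[2]
E
python3 - <<'E'
from h import *
im,k=look("wrist","w1",["cover_mid","cover_lip","handle_grip","clamp_head","stop_face","station","tab_top"])
print(status.sense()["ee_pos"],np.round(k["pose"],3),k["fx"],k.keys())
look("top",None,["cover_mid","cover_lip","station","handle_grip"])
E
```

```text
wrist cover_mid [([0.6598, -0.0416, 0.0533], 0.88), ([0.4032, -0.0918, 0.0292], 0.77)]
wrist cover_lip [([0.5834, -0.0357, 0.0227], 0.78), ([0.3642, -0.0696, 0.0063], 0.67)]
wrist handle_grip [([0.5579, 0.0339, 0.2085], 0.81), ([0.634, 0.0331, 0.0723], 0.23)]
wrist clamp_head [([0.5997, 0.0317, 0.1424], 0.89)]
wrist stop_face [([0.6408, 0.1062, 0.038], 0.72)]
wrist station [([0.6585, 0.0308, -0.0015], 0.95)]
wrist tab_top [([0.6735, 0.0334, 0.1617], 0.78)]
[ 0.54437583 -0.07663314  0.21398504] [[ 1.    -0.     0.001  0.544]
 [ 0.     0.972  0.234 -0.01 ]
 [-0.001 -0.234  0.972  0.386]
 [ 0.     0.     0.     1.   ]] 308.7880056964424 dict_keys(['fx', 'fy', 'cx', 'cy', 'pose'])
top cover_mid [([0.6606, -0.0426, 0.0522], 0.84), ([0.2155, -0.2835, 0.0582], 0.7)]
top cover_lip [([0.1753, -0.3846, 0.0189], 0.59)]
top station [([0.6548, 0.0325, 0.0038], 0.65)]
top handle_grip [([0.5592, 0.0294, 0.2071], 0.76)]
```

View pics/w1.png

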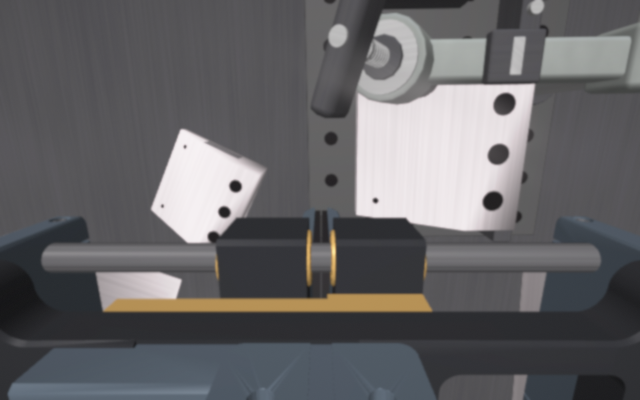

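Call:
carry_out(
  moves=[
    [0,0,3,0],
    [0,0,3,0],
    [0,0,3,0],
    [0,0,3,0],
    [0,0,3,0],
    [0,0,2.5,0],
    [0,0,1.2,0],
    [0,0,0,0],
  ],
)

```text
time: 5.05
ee_pos: [0.543, -0.0759, 0.0247]
tcp_rot: [-0.002, 0.707, 0.707, -0.001]
contact_force: [-0.6, 1.1, 0.5]
finger_gap: 0.0005
gripper_force: 0.0
```

The wrist view shows the cover near (440,150), the head at (390,55), the tab's white top at (517,55), and the handle running from (360,10) to (330,110), some 17° off station y. Next I nudge the lip towards the fence.

Call:
carry_out(
  moves=[
    [0,0.6,0,0],
    [0,0.6,0,0],
    [0,0.6,0,0],
    [0,0.3,0,0],
    [0,0.2,0,0],
    [0,0.1,0,0],
  ],
)

```text
time: 5.55
ee_pos: [0.5692, -0.0762, 0.0275]
tcp_rot: [0.0, 0.707, 0.707, 0.0]
contact_force: [0.2, -0.0, 0.3]
finger_gap: 0.0006
gripper_force: 0.0
```

Call:
carry_out(
  moves=[
    [0,0.1,0,0],
    [0,0.1,0,0],
    [0,0,0,0],
  ],
)

```text
time: 5.8
ee_pos: [0.5706, -0.0762, 0.027]
tcp_rot: [0.0, 0.707, 0.707, 0.0]
contact_force: [-0.6, 0.2, -0.1]
finger_gap: 0.0001
gripper_force: 0.0
```

Call:
carry_out(
  moves=[
    [0,0.1,0,0],
    [0,0.1,0,0],
    [0,0,0,0],
  ],
)

```text
time: 6.05
ee_pos: [0.5727, -0.0762, 0.0269]
tcp_rot: [0.0, 0.707, 0.707, 0.0]
contact_force: [0.4, 0.5, 0.0]
finger_gap: 0.0003
gripper_force: 0.0
```

Call:
carry_out(
  moves=[
    [0,0.1,0,0],
    [0,0.1,0,0],
    [0,0,0,0],
  ],
)

```text
time: 6.3
ee_pos: [0.5748, -0.0762, 0.027]
tcp_rot: [0.0, 0.707, 0.707, 0.0]
contact_force: [0.6, 0.0, -0.4]
finger_gap: 0.0006
gripper_force: 0.0
```

Call:
carry_out(
  moves=[
    [0,0.1,0,0],
    [0,0.1,0,0],
    [0,0,0,0],
  ],
)

```text
time: 6.55
ee_pos: [0.576, -0.0761, 0.0268]
tcp_rot: [-0.001, 0.707, 0.707, -0.0]
contact_force: [-5.0, -1.4, 2.0]
finger_gap: 0.0005
gripper_force: 2.3
```

Call:
carry_out(
  moves=[
    [0,0.1,0,0],
    [0,0,0,0],
  ],
)

```text
time: 6.72
ee_pos: [0.5769, -0.0761, 0.0268]
tcp_rot: [-0.001, 0.707, 0.707, -0.0]
contact_force: [-5.4, -0.7, 4.0]
finger_gap: 0.0006
gripper_force: 2.9
```

Call:
carry_out(
  moves=[
    [0,0.1,0,0],
    [0,0,0,0],
  ],
)

```text
time: 6.88
ee_pos: [0.5771, -0.0761, 0.0267]
tcp_rot: [-0.001, 0.707, 0.707, -0.001]
contact_force: [-9.8, -1.3, 8.0]
finger_gap: 0.0005
gripper_force: 5.3
```

Call:
carry_out(
  moves=[
    [0,0.1,0,0],
    [0,0,0,0],
  ],
)

```text
time: 7.05
ee_pos: [0.5772, -0.0761, 0.0265]
tcp_rot: [-0.002, 0.707, 0.707, -0.002]
contact_force: [-16.0, -2.2, 12.3]
finger_gap: -0.0
gripper_force: 8.1
```

Call:
carry_out(
  moves=[
    [0,0.1,0,0],
    [0,0,0,0],
  ],
)

```text
time: 7.22
ee_pos: [0.5772, -0.076, 0.0264]
tcp_rot: [-0.003, 0.707, 0.707, -0.002]
contact_force: [-20.0, -2.5, 16.4]
finger_gap: 0.0004
gripper_force: 11.0
```

The cover is against the fence. I back off and go round behind it with the fingers open.

Call:
carry_out(
  moves=[
    [0,-1,0,0],
    [0,-1,0,0],
    [-2,0,-0.3,0],
    [-2,0,0,0],
    [-2,0,0,0],
    [-2,0,0,0],
    [-1.5,0,0,0],
    [0,0,0,0],
  ],
)

```text
time: 7.88
ee_pos: [0.5608, -0.1733, 0.0301]
tcp_rot: [0.001, 0.708, 0.707, 0.0]
contact_force: [1.2, -0.1, -1.1]
finger_gap: 0.0003
gripper_force: 0.0
```

Call:
carry_out(
  moves=[
    [0,0,0,0],
    [0,2,0,0],
    [0,2,0,0],
    [0,2,0,0],
    [0,2,0,0],
    [0,0.8,0,0],
    [0,0,0,0],
    [0,0,0,0],
  ],
  gripper=-1,
)

```text
time: 8.55
ee_pos: [0.6478, -0.1704, 0.0295]
tcp_rot: [-0.0, 0.707, 0.708, -0.0]
contact_force: [-0.2, -1.2, 0.1]
finger_gap: 0.051
gripper_force: 0.0
```

Call:
carry_out(
  moves=[
    [0.6,0,0,0],
    [0.6,0,0,0],
    [0.6,0,0,0],
    [0.6,0,0,0],
    [0.4,0,0,0],
    [0.4,0,0,0],
    [0.4,0,0,0],
    [0.4,0,0,0],
    [0.4,0,0,0],
    [0.4,0,0,0],
    [0.4,0,0,0],
    [0.4,0,0,0],
  ],
)

```text
time: 9.55
ee_pos: [0.6477, -0.1156, 0.0298]
tcp_rot: [-0.0, 0.707, 0.708, -0.001]
contact_force: [-5.8, -8.8, 2.1]
finger_gap: 0.0909
gripper_force: 4.4
```

Call:
carry_out(
  moves=[
    [0.4,0,0,0],
    [0.4,0,0,0],
    [0.4,0,0,0],
    [0.4,0,0,0],
    [0.4,0,0,0],
    [0.4,0,0,0],
    [0.4,0,0,0],
    [0.4,0,0,0],
  ],
)

```text
time: 10.22
ee_pos: [0.6476, -0.0837, 0.0298]
tcp_rot: [-0.0, 0.707, 0.708, -0.001]
contact_force: [-5.6, -8.6, 3.9]
finger_gap: 0.0913
gripper_force: 4.5
```

Call:
carry_out(
  moves=[
    [0.4,0,0,0],
    [0.4,0,0,0],
    [0.4,0,0,0],
    [0.3,0,0,0],
    [0.2,0,0,0],
    [0.1,0,0,0],
    [0,0,0,0],
  ],
)

```text
time: 10.8
ee_pos: [0.6476, -0.0655, 0.0298]
tcp_rot: [-0.0, 0.707, 0.708, -0.001]
contact_force: [-5.4, -6.8, 2.4]
finger_gap: 0.0909
gripper_force: 3.3
```

Call:
carry_out(
  moves=[
    [0.1,0,0,0],
    [0.1,0,0,0],
    [0.1,0,0,0],
    [0,0,0,0],
  ],
)

```text
time: 11.13
ee_pos: [0.6476, -0.0626, 0.0298]
tcp_rot: [-0.0, 0.707, 0.708, -0.001]
contact_force: [-5.0, -7.2, 3.0]
finger_gap: 0.0911
gripper_force: 3.7
```

Call:
carry_out(
  moves=[
    [0.1,0,0,0],
    [0.1,0,0,0],
    [0,0,0,0],
  ],
)

```text
time: 11.38
ee_pos: [0.6476, -0.0613, 0.0298]
tcp_rot: [-0.0, 0.706, 0.708, -0.001]
contact_force: [-5.4, -14.6, 3.2]
finger_gap: 0.091
gripper_force: 6.8
```

Call:
carry_out(
  moves=[
    [0.1,0,0,0],
    [0.1,0,0,0],
    [0,0,0,0],
  ],
)

```text
time: 11.63
ee_pos: [0.6478, -0.0607, 0.0298]
tcp_rot: [0.001, 0.706, 0.709, -0.002]
contact_force: [-5.9, -27.3, 2.3]
finger_gap: 0.0913
gripper_force: 13.8
```

Call:
carry_out(
  moves=[
    [0.1,0,0,0],
    [0.1,0,0,0],
    [0,0,0,0],
  ],
)

```text
time: 11.88
ee_pos: [0.6479, -0.0605, 0.0299]
tcp_rot: [0.002, 0.706, 0.708, -0.002]
contact_force: [-6.2, -44.9, 1.2]
finger_gap: 0.091
gripper_force: 22.8
```

The cover is seated against the stop. I back away, rise and look at the cover and handle.

Call:
carry_out(
  moves=[
    [-1.5,0,0,0],
    [-2,0,0,0],
    [-2,0,0,0],
    [-1,0,-2,0],
    [0,0,-3.5,0],
    [0,0,-3.5,0],
    [0,0,-3.5,0],
    [0,0,-3.5,0],
    [0,0,-3.5,0],
    [0,-2,-2.5,0],
    [1,-3,0,0],
    [1,-3,0,0],
  ],
)

```text
time: 12.88
ee_pos: [0.5686, -0.1012, 0.2516]
tcp_rot: [0.001, 0.707, 0.707, 0.001]
contact_force: [-0.0, 0.6, -0.3]
finger_gap: 0.0913
gripper_force: 0.0
```

Call:
carry_out(
  moves=[
    [2,-1,0,0],
    [2,0,0,0],
    [0,0,0,0],
    [0,0,0,0],
  ],
)

```text
time: 13.22
ee_pos: [0.5586, -0.0606, 0.2502]
tcp_rot: [0.0, 0.707, 0.708, 0.0]
contact_force: [0.6, 0.2, -0.4]
finger_gap: 0.0914
gripper_force: 0.0
```

Run:
```python
from h import *
print(status.sense()["ee_pos"],status.sense()["joint_positions"])
im,k=look("wrist","w2",["cover_mid","handle_grip","clamp_head","stop_face","station","tab_top"])
m=spotter.outline_of("handle_grip","wrist")
if m:
    m=m[0]["mask"].astype(np.uint8); c=cv2.findContours(m,0,2)[0]; c=max(c,key=cv2.contourArea); print(cv2.minAreaRect(c))
# project bar ends for handle angle a about spindle axis
u=np.array([-.5,0,np.cos(np.pi/6)]); h=np.array([.5582,.032,.2075])
e1=np.array([np.cos(np.pi/6),0,.5]); e2=np.array([0,1,0])
for a in range(-60,90,15):
    d=np.cos(np.radians(a))*e2+np.sin(np.radians(a))*e1
    print(a,np.round([*proj(k,h+.04*d),*proj(k,h-.04*d)]).tolist())
look("top",None,["cover_mid"]);look("scene",None,["cover_mid"])
```

```text
[ 0.55857192 -0.06059343  0.25018306] [-1.49518052e-01  1.17641205e-01  1.99346143e+00 -5.04991384e-05
  1.02997073e+00 -1.51191645e-01]
wrist cover_mid [([0.6606, 0.0311, 0.0526], 0.63), ([0.4037, -0.0934, 0.0314], 0.62)]
wrist handle_grip [([0.5627, 0.0317, 0.2087], 0.77)]
wrist clamp_head [([0.5954, 0.0324, 0.1402], 0.59)]
wrist stop_face [([0.6428, 0.1044, 0.0373], 0.89)]
wrist station [([0.6602, 0.0309, -0.0012], 0.76)]
wrist tab_top [([0.6734, 0.0348, 0.1611], 0.62)]
((332.9717102050781, 78.77523040771484), (56.03766632080078, 134.62503051757812), 14.620874404907227)
-60 [279.0, 53.0, 370.0, 111.0]
-45 [286.0, 39.0, 360.0, 125.0]
-30 [296.0, 27.0, 348.0, 135.0]
-15 [308.0, 18.0, 335.0, 140.0]
0 [322.0, 13.0, 322.0, 142.0]
15 [336.0, 12.0, 309.0, 140.0]
30 [351.0, 17.0, 297.0, 133.0]
45 [363.0, 27.0, 288.0, 124.0]
60 [373.0, 40.0, 280.0, 113.0]
75 [379.0, 57.0, 276.0, 99.0]
top cover_mid [([0.2159, -0.2836, 0.0569], 0.94), ([0.6615, 0.0307, 0.0517], 0.58)]
scene cover_mid [([0.2173, -0.2831, 0.054], 0.92), ([0.6623, 0.0297, 0.056], 0.82), ([0.4041, -0.094, 0.0313], 0.76)]
```

View pics/w2.png

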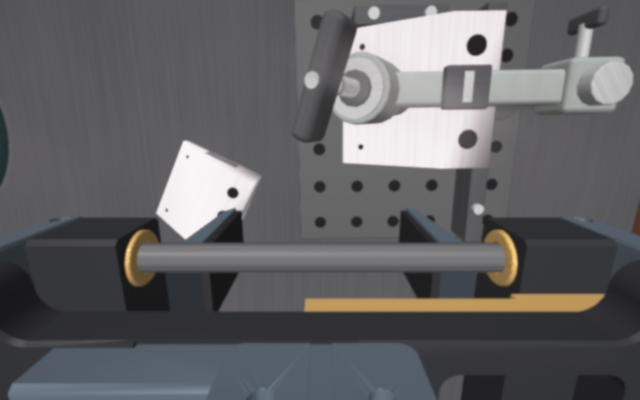

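Cover seated: all three cameras put its middle at about (0.661, 0.031). In the picture the handle runs from (340,15) to (310,140), about 15° clockwise of station y. I turn the wrist back half a turn, so that there is range for the clockwise turning.

Call:
carry_out(
  moves=[
    [0,0,-1,-6.9],
    [0,0,-1,-6.9],
    [0,0,0,-6.9],
    [0,0,0,-6.9],
    [0,0,0,-6.9],
    [0,0,0,-6.9],
    [0,0,0,-6.9],
    [0,0,0,-6.9],
    [0,0,0,-6.9],
    [0,0,0,-6.9],
    [0,0,0,-6.9],
    [0,0,0,-6.9],
  ],
)

```text
time: 14.82
ee_pos: [0.5585, -0.0612, 0.2699]
tcp_rot: [-0.0, 0.06, 0.998, 0.0]
contact_force: [-0.0, -0.5, -0.3]
finger_gap: 0.0911
gripper_force: 0.0
```

Call:
carry_out(
  moves=[
    [0,0,0,-6.9],
    [0,0,0,-6.9],
    [0,0,0,-6.9],
    [0,0,0,-6.9],
    [0,0,0,-6.9],
    [0,0,0,-6.9],
    [0,0,0,-6.9],
    [0,0,0,-6.9],
    [0,0,0,-6.9],
    [0,0,0,-6.9],
    [0,0,0,-6.9],
    [0,0,0,-6.9],
  ],
)

```text
time: 15.82
ee_pos: [0.5585, -0.0612, 0.2699]
tcp_rot: [-0.0, -0.615, 0.788, 0.0]
contact_force: [-0.0, 0.1, -0.5]
finger_gap: 0.0915
gripper_force: 0.0
```

Call:
carry_out(
  moves=[
    [-2.5,0.6,0,0],
    [-2.5,0.6,0,0],
    [-2.5,0.6,0,0],
    [-1.5,0.4,0,0],
    [0,0,0,0],
    [0,0,0,0],
  ],
)

```text
time: 16.32
ee_pos: [0.5595, 0.0318, 0.2699]
tcp_rot: [-0.0, -0.614, 0.79, -0.0]
contact_force: [0.1, 0.0, -1.0]
finger_gap: 0.0912
gripper_force: 0.0
```

Run:
```python
from h import *
s=status.sense(); print(s["ee_pos"],s["joint_positions"][5],s["tcp_rot"])
im,k=look("wrist","w3",["handle_grip","tab_top"])
from scipy.spatial.transform import Rotation as R
q=s["tcp_rot"]; M=R.from_quat([q[1],q[2],q[3],q[0]]).as_matrix(); print(np.round(M,3))
print(M.T@(np.array([.559,.032,.2075])-s["ee_pos"]))
```

```text
[0.55954461 0.03182534 0.26991732] -2.8767644291016365 [-4.77082939e-05 -6.13634208e-01  7.89590435e-01 -3.19343592e-05]
wrist handle_grip [([0.56, 0.0337, 0.2122], 0.93), ([0.6592, 0.0349, -0.0002], 0.27)]
wrist tab_top [([0.6765, 0.0346, 0.1611], 0.51)]
[[-0.247 -0.969 -0.   ]
 [-0.969  0.247 -0.   ]
 [ 0.     0.    -1.   ]]
[-4.19363101e-05  5.70366211e-04  6.24173211e-02]
```

Call:
carry_out(
  moves=[
    [0,0,2,0],
    [0,0,2,0],
    [0,0,2,0],
    [0,0,1.2,0],
    [0,0,0.5,0],
    [0,0,0,0],
  ],
)

```text
time: 16.97
ee_pos: [0.5592, 0.031, 0.1921]
tcp_rot: [-0.001, -0.613, 0.79, 0.0]
contact_force: [-0.5, -0.6, 0.0]
finger_gap: 0.0914
gripper_force: 0.0
```

Call:
carry_out(
  moves=[
    [0,0,0,0],
    [0,0,0,0],
    [0,0,0,0],
    [0,0,0,0],
    [0,0,0,0],
    [0,0,0,0],
    [0,0,0,0],
    [0,0,0,0],
  ],
  gripper=1,
  grip_force=20,
)

```text
time: 17.63
ee_pos: [0.5596, 0.0315, 0.193]
tcp_rot: [0.0, -0.613, 0.79, -0.0]
contact_force: [0.3, -1.0, -0.1]
finger_gap: 0.0405
gripper_force: 0.0
```

Call:
carry_out(
  moves=[
    [0,0,0,0],
    [0,0,0,0],
    [0,0,0,0],
    [0,0,0,0],
    [0,0,0,0],
  ],
)

```text
time: 18.05
ee_pos: [0.56, 0.0314, 0.1931]
tcp_rot: [0.0, -0.613, 0.79, -0.0]
contact_force: [3.1, -2.2, 0.3]
finger_gap: 0.0258
gripper_force: 18.8
```

Gripped at a 26 mm gap, as expected for the leaning bar. Now I turn it clockwise.

Call:
carry_out(
  moves=[
    [0,0,0.01,5],
    [0,0,0.01,5],
    [0,0,0.01,5],
    [0,0,0.01,5],
    [0,0,0.01,5],
    [0,0,0.01,5],
    [0,0,0.01,5],
    [0,0,0.01,5],
  ],
)

```text
time: 18.72
ee_pos: [0.5603, 0.0314, 0.1926]
tcp_rot: [0.001, -0.304, 0.953, -0.0]
contact_force: [3.4, -2.8, 1.4]
finger_gap: 0.0219
gripper_force: 19.9
```

```bash
cat > l.py <<'E'
from h import *
n=sys.argv[1]
s=status.sense(); print(s["time"],s["ee_pos"],s["joint_positions"][5],np.round(s["wrist_torque"],2),s["contact_force"].round(1),s["finger_gap"])
im,k=look("wrist",n,["tab_top","handle_grip"])
print(proj(k,[.6735,.033,.163]))
look("scene",n+"s",["tab_top"])
E
python3 l.py w4
```

```text
18.7167 [0.56028877 0.03139182 0.19261586] -2.1739535397578758 [-0.27 -1.18  0.27] [ 3.4 -2.8  1.4] 0.021941043982786228
wrist tab_top []
wrist handle_grip [([0.5579, 0.0315, 0.2077], 0.8)]
(np.float64(234.51066985527302), np.float64(337.66294605795457))
scene tab_top [([0.6764, 0.0308, 0.1622], 0.4)]
```

View pics/w4.png

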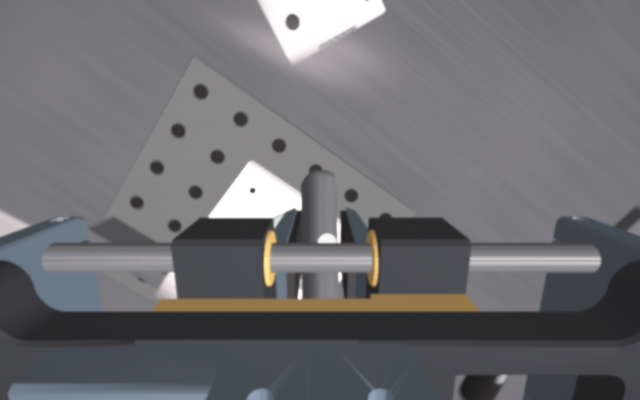

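The bar turns with the gripper. In the picture it stays between the fingers at (320,200), and the tab is hidden from here. I turn on to about 1.3 rad, then watch the tab in the scene camera.

Call:
carry_out(
  moves=[
    [0,0,0.015,6],
    [0,0,0.015,6],
    [0,0,0.015,6],
    [0,0,0.015,6],
    [0,0,0.015,6],
    [0,0,0.015,6],
    [0,0,0,0],
  ],
)

```text
time: 19.55
ee_pos: [0.5596, 0.0315, 0.1912]
tcp_rot: [0.0, 0.004, 1.0, 0.0]
contact_force: [4.2, -1.9, -0.3]
finger_gap: 0.0156
gripper_force: 20.0
```

```bash
cat > l.py <<'E'
from h import *
n=sys.argv[1]
s=status.sense(); print(s["time"],s["ee_pos"],s["joint_positions"][5],np.round(s["wrist_torque"],2),s["contact_force"].round(1),s["finger_gap"])
zs=[]
for i in range(3):
    im,k=look("scene",n+"s"); r=[d for d in spotter.tip_of("tab_top","scene") if np.hypot(*(d["xyz"][:2]-np.array([.6735,.033])))<.015]
    zs+=[np.round(r[0]["xyz"],4).tolist()] if r else []
print(zs)
u=[proj(k,[.6735,.033,z]) for z in (.164,.179)]; print(np.round(u,1).tolist())
x,y=map(int,u[0]); cr=im[y-25:y+20,x-30:x+30,::-1]
cv2.imwrite(f"pics/{n}c.png",cv2.resize(cr,None,fx=10,fy=10,interpolation=cv2.INTER_CUBIC))
E
python3 l.py w5
```

```text
19.55 [0.55961951 0.0314791  0.19119692] -1.5478500541857294 [ 0.17 -0.97  0.02] [ 4.2 -1.9 -0.3] 0.015642583124402965
[[0.6766, 0.0285, 0.1646], [0.6757, 0.031, 0.1634], [0.6745, 0.0317, 0.1638]]
[[263.2, 255.2], [262.8, 252.9]]
```

View pics/w5c.png

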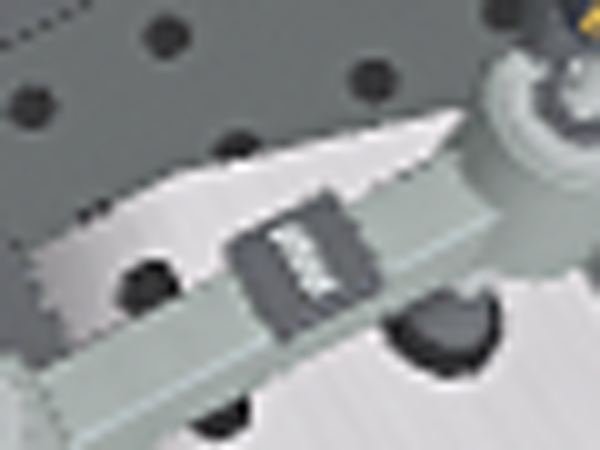

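The crop shows the tab's bright top still flush in its dark guide, at about (303,262). I turn on to about 2.0 rad, the earliest the groove could show.

Call:
carry_out(
  moves=[
    [0,0,0.015,6],
    [0,0,0.015,6],
    [0,0,0.015,6],
    [0,0,0.015,6],
    [0,0,0.015,6],
    [0,0,0.015,6],
    [0,0,0,0],
  ],
)

```text
time: 20.43
ee_pos: [0.5596, 0.0317, 0.1906]
tcp_rot: [-0.0, 0.312, 0.95, 0.0]
contact_force: [1.4, -0.0, 5.5]
finger_gap: 0.022
gripper_force: 20.1
```

```bash
cat >> l.py <<'E'
def roi(f): 
    c=cv2.imread(f); return c
a=cv2.imread("pics/w5s.png").astype(int); b=cv2.imread(f"pics/{n}s.png").astype(int)
d=np.abs(a-b).sum(2)[y-12:y+10,x-10:x+14]; print("diff",d.max(),(d>60).sum())
for im_ in (a,b):
    g=im_.sum(2)[y-6:y+9,x-5:x+9]; yy,xx=np.where(g>540); print("white",len(yy),xx.mean() if len(yy) else 0,yy.mean() if len(yy) else 0)
look("wrist",n,["tab_top","handle_grip"])
E
python3 l.py w6
```

```text
20.4333 [0.55958751 0.03168759 0.19056288] -0.9217190373297243 [ 0.35 -0.58  0.3 ] [ 1.4 -0.   5.5] 0.022019663776256894
[[0.6747, 0.0307, 0.1631], [0.6744, 0.0325, 0.1624], [0.6754, 0.0328, 0.1638]]
[[263.2, 255.2], [262.8, 252.9]]
diff 52 0
white 38 4.315789473684211 5.131578947368421
white 38 4.315789473684211 5.131578947368421
wrist tab_top []
wrist handle_grip [([0.5603, 0.0305, 0.2062], 0.68)]
```

The tab has not moved: the image difference is only noise. I go on in 20° steps.

Call:
carry_out(
  moves=[
    [0,0,0.015,5],
    [0,0,0.015,5],
    [0,0,0.015,5],
    [0,0,0.015,5],
    [0,0,0,0],
  ],
)

```text
time: 21.3
ee_pos: [0.5598, 0.0318, 0.1901]
tcp_rot: [0.0, 0.472, 0.882, 0.0]
contact_force: [1.5, 2.2, 6.1]
finger_gap: 0.0245
gripper_force: 20.9
```

```bash
python3 l.py w7
```

```text
21.3 [0.55979968 0.03183193 0.19008856] -0.5738088899797573 [ 0.72 -0.63  0.29] [1.5 2.2 6.1] 0.024489812416207075
[[0.6773, 0.032, 0.1628], [0.6767, 0.0326, 0.163], [0.6761, 0.0294, 0.1634]]
[[263.2, 255.2], [262.8, 252.9]]
diff 208 5
white 38 4.315789473684211 5.131578947368421
white 37 4.108108108108108 4.891891891891892
wrist tab_top []
wrist handle_grip [([0.5633, 0.0313, 0.2036], 0.62)]
```

Call:
carry_out(
  moves=[
    [0,0,0,5],
    [0,0,0,5],
    [0,0,0,5],
    [0,0,0,5],
    [0,0,0,0],
  ],
)

```text
time: 22.17
ee_pos: [0.5603, 0.0322, 0.1902]
tcp_rot: [0.0, 0.618, 0.786, 0.001]
contact_force: [5.2, 5.8, 3.8]
finger_gap: 0.0256
gripper_force: 20.4
```

```bash
python3 l.py w8
```

```text
22.1667 [0.56026173 0.03216384 0.19017238] -0.22476675004300126 [ 1.32 -1.21  0.3 ] [5.2 5.8 3.8] 0.02558436946856915
[[0.677, 0.028, 0.1632], [0.675, 0.031, 0.1641], [0.6739, 0.03, 0.1634]]
[[263.2, 255.2], [262.8, 252.9]]
diff 204 6
white 38 4.315789473684211 5.131578947368421
white 37 4.108108108108108 4.891891891891892
wrist tab_top []
wrist handle_grip [([0.561, 0.0331, 0.2026], 0.66), ([0.6583, 0.0313, -0.0016], 0.62)]
```

Run:
```python
import cv2,numpy as np
w=cv2.imread("pics/w8.png")
cs=[cv2.resize(cv2.imread(f"pics/w{i}s.png")[235:275,245:309],None,fx=6,fy=6,interpolation=cv2.INTER_CUBIC) for i in (6,8)]
w=cv2.resize(w,(500,312)); o=np.zeros((240+312,768,3),np.uint8); o[:240,:384]=cs[0];o[:240,384:]=cs[1];o[240:,:500]=w
cv2.imwrite("pics/m1.png",o)
```

```text
(no output)
```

View pics/m1.png

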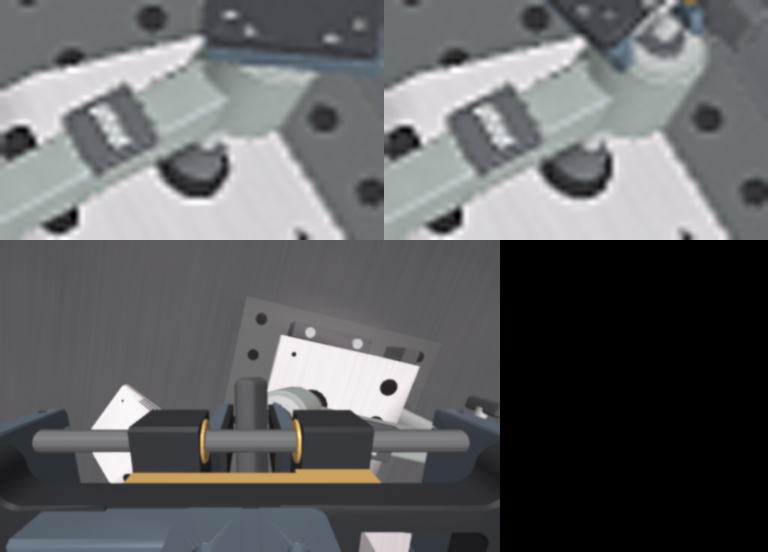

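The handle follows the gripper and the tab is still essentially flush. I continue.

Call:
carry_out(
  moves=[
    [0,0,0,5],
    [0,0,0,5],
    [0,0,0,5],
    [0,0,0,5],
    [0,0,0,0],
  ],
)

```text
time: 23.03
ee_pos: [0.561, 0.0322, 0.1906]
tcp_rot: [0.001, 0.745, 0.667, 0.002]
contact_force: [7.8, 4.3, 5.7]
finger_gap: 0.026
gripper_force: 20.6
```

```bash
sed -i 's/white",len/white",g.sum(),len/' l.py
cat >> l.py <<'E'
for p in sorted(__import__("glob").glob("pics/w[5-9]s.png")): 
    g=cv2.imread(p).astype(float).sum(2)[y-8:y+9,x-6:x+10]; w=np.clip(g-420,0,None); Y,X=np.mgrid[:g.shape[0],:g.shape[1]]
    print(p,w.sum(),(w*X).sum()/w.sum(),(w*Y).sum()/w.sum())
E
python3 l.py w9
```

```text
23.0333 [0.56099269 0.03215173 0.1905974 ] 0.12423229981464443 [ 1.16 -1.65  0.42] [7.8 4.3 5.7] 0.025977785414417115
[[0.677, 0.0306, 0.1682], [0.6772, 0.0304, 0.1671], [0.6766, 0.0294, 0.1679]]
[[263.2, 255.2], [262.8, 252.9]]
diff 233 20
white 88545 38 4.315789473684211 5.131578947368421
white 88298 38 4.184210526315789 4.7894736842105265
wrist tab_top [([0.6744, 0.0366, 0.1644], 0.59)]
wrist handle_grip [([0.5611, 0.0318, 0.2064], 0.67)]
pics/w5s.png 21617.0 7.097377064347504 5.19350511171763
pics/w6s.png 21605.0 7.097153436704467 5.195649155288128
pics/w7s.png 21424.0 7.043735997012696 5.102781926811053
pics/w8s.png 21518.0 7.050237010874617 5.114648201505716
pics/w9s.png 21431.0 7.062246278755074 5.024263916756101
```

The tab has started to rise, by about 4 mm according to the network. I turn another 20°.

Call:
carry_out(
  moves=[
    [0,0,0,5],
    [0,0,0,5],
    [0,0,0,5],
    [0,0,0,5],
    [0,0,0,0],
  ],
)

```text
time: 23.9
ee_pos: [0.5614, 0.0318, 0.1906]
tcp_rot: [0.001, 0.849, 0.528, 0.002]
contact_force: [9.6, 0.8, 2.6]
finger_gap: 0.0252
gripper_force: 20.3
```

```bash
python3 l.py wa | head -8
```

```text
23.9 [0.56135086 0.03183252 0.1906397 ] 0.47327723333324345 [ 0.44 -2.08  0.41] [9.6 0.8 2.6] 0.025184506599032146
[[0.6725, 0.0317, 0.171], [0.6765, 0.0294, 0.1753], [0.678, 0.0296, 0.1745]]
[[263.2, 255.2], [262.8, 252.9]]
diff 348 32
white 88545 38 4.315789473684211 5.131578947368421
white 88566 39 4.17948717948718 4.743589743589744
wrist tab_top [([0.6765, 0.0337, 0.1705], 0.62)]
wrist handle_grip [([0.5603, 0.0327, 0.2048], 0.65)]
```

The tab is up about 9–10 mm. One small step more, then I look closely.

Call:
carry_out(
  moves=[
    [0,0,0,4],
    [0,0,0,4],
    [0,0,0,4],
    [0,0,0,0],
  ],
)

```text
time: 24.68
ee_pos: [0.5614, 0.0314, 0.1908]
tcp_rot: [0.001, 0.9, 0.437, 0.002]
contact_force: [9.4, -1.5, 3.7]
finger_gap: 0.024
gripper_force: 19.6
```

```bash
python3 l.py wb | head -8
python3 - <<'E'
import cv2,numpy as np
cs=[cv2.resize(cv2.imread(f"pics/w{i}s.png")[240:272,243:283],None,fx=7,fy=7,interpolation=cv2.INTER_CUBIC) for i in "6ab"]
w=cv2.imread("pics/wb.png")[:350]; o=np.zeros((224+350,840,3),np.uint8)
for i in range(3): o[:224,280*i:280*i+280]=cs[i]
o[224:,:640]=w
cv2.imwrite("pics/m2.png",o[:, :800])
E
```

```text
24.6833 [0.56138332 0.03141387 0.190771  ] 0.6817141783509256 [-0.4 -2.1  0.3] [ 9.4 -1.5  3.7] 0.02398493612151823
[[0.6771, 0.0276, 0.175], [0.6771, 0.0325, 0.1776], [0.6769, 0.0278, 0.1767]]
[[263.2, 255.2], [262.8, 252.9]]
diff 495 35
white 88545 38 4.315789473684211 5.131578947368421
white 88359 41 4.2682926829268295 4.7317073170731705
wrist tab_top [([0.6754, 0.0348, 0.1749], 0.61)]
wrist handle_grip [([0.5594, 0.032, 0.2042], 0.9)]
```

View pics/m2.png

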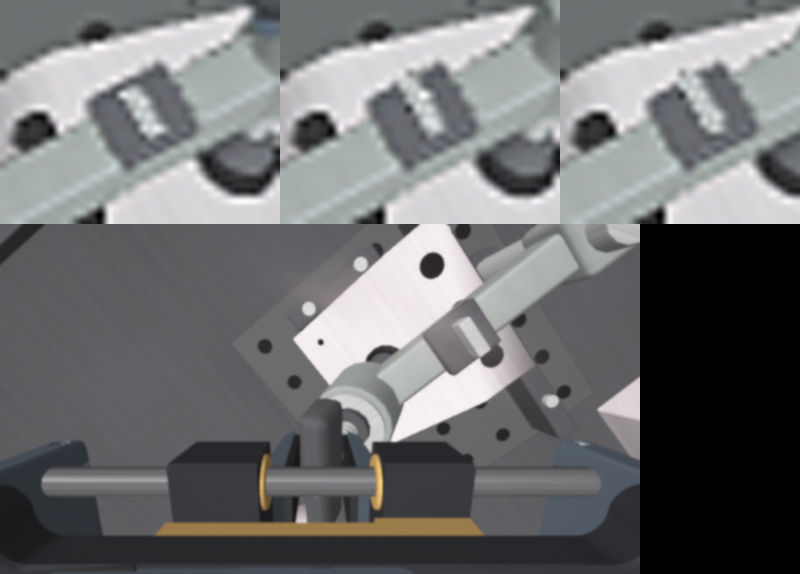

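The tab clearly stands out: in the wrist crop its side shows at (475,335) of the montage. The networks give about 13 mm. I turn a little more for margin (about 15 mm, against the 25 mm limit), then release.

Call:
carry_out(
  moves=[
    [0,0,0,4],
    [0,0,0,3],
    [0,0,0,0],
  ],
)

```text
time: 25.38
ee_pos: [0.5613, 0.0312, 0.1908]
tcp_rot: [0.001, 0.924, 0.381, 0.002]
contact_force: [8.3, -3.5, 5.6]
finger_gap: 0.0234
gripper_force: 19.8
```

Call:
carry_out(
  moves=[
    [0,0,0,0],
    [0,0,0,0],
    [0,0,0,0],
    [0,0,0,0],
    [0,0,0,0],
    [0,0,0,0],
    [0,0,0,0],
    [0,0,0,0],
    [0,0,0,0],
    [0,0,0,0],
  ],
  gripper=-1,
)

```text
time: 26.22
ee_pos: [0.5596, 0.0315, 0.1897]
tcp_rot: [-0.0, 0.925, 0.38, -0.0]
contact_force: [0.3, -0.7, 0.2]
finger_gap: 0.0873
gripper_force: 0.0
```

Call:
carry_out(
  moves=[
    [0,0,-1,0],
    [0,0,-2,0],
    [0,0,-2,0],
    [0,0,-2,0],
    [0,0,-2,0],
    [0,0,0,0],
  ],
)

```text
time: 26.72
ee_pos: [0.5614, 0.0315, 0.2845]
tcp_rot: [0.001, 0.925, 0.38, 0.003]
contact_force: [0.2, 0.2, 1.0]
finger_gap: 0.0912
gripper_force: 0.0
```

```bash
python3 l.py wc | head -8
```

```text
26.7167 [0.5613632  0.0315384  0.28451705] 0.8065414814620918 [-0.02 -0.05 -0.01] [0.2 0.2 1. ] 0.09118509806380475
[[0.6784, 0.0304, 0.1802], [0.6775, 0.0318, 0.1785], [0.6766, 0.0305, 0.1783]]
[[263.2, 255.2], [262.8, 252.9]]
diff 483 32
white 88545 38 4.315789473684211 5.131578947368421
white 88201 38 4.131578947368421 4.368421052631579
wrist tab_top [([0.6734, 0.0348, 0.1728], 0.84), ([0.6584, 0.0347, 0.0548], 0.18)]
wrist handle_grip [([0.5625, 0.0328, 0.2027], 0.97)]
```

The scene camera gives a rise of 15.5 mm and the wrist camera 11 mm. I take one oblique close view to settle the groove.

Call:
carry_out(
  moves=[
    [0,0,0,5.6],
    [0,0,0,5.6],
    [0,0,0,5.6],
    [0,0,0,5.6],
    [0,0,0,5.6],
    [0,0,0,5.6],
    [0,0,0,5.6],
    [0,0,0,5.6],
  ],
)

```text
time: 27.83
ee_pos: [0.5595, 0.0315, 0.2794]
tcp_rot: [-0.0, 1.0, -0.004, -0.0]
contact_force: [-0.5, -0.4, 0.6]
finger_gap: 0.091
gripper_force: 0.0
```

Call:
carry_out(
  moves=[
    [-2,0,0,0],
    [-3,0,0,0],
    [-3,0,0,0],
    [-3,0,0,0],
    [0,0,2,0],
    [0,0,3,0],
    [0,0,3,0],
    [0,0,0,0],
    [0,0,0,0],
  ],
)

```text
time: 28.58
ee_pos: [0.4488, 0.0318, 0.1992]
tcp_rot: [0.0, 1.0, -0.002, -0.002]
contact_force: [0.5, -0.3, 0.7]
finger_gap: 0.0912
gripper_force: 0.0
```

Run:
```python
from h import *
im,k=look("wrist","wd",["tab_top","handle_grip","cover_mid"])
u,v=proj(k,[.6735,.033,.172]); print(u,v); print([proj(k,[.6695,.033,z]) for z in (.164,.175,.179)])
u=int(u);v=max(int(v),30); c=im[v-30:v+40,max(u-50,0):u+50,::-1]
cv2.imwrite("pics/wdc.png",cv2.resize(c,None,fx=7,fy=7,interpolation=cv2.INTER_CUBIC))
```

```text
wrist tab_top []
wrist handle_grip [([0.563, 0.0297, 0.203], 0.87)]
wrist cover_mid [([0.4014, -0.0923, 0.0311], 0.7)]
318.0554876293771 -205.95372388325544
[(np.float64(318.2433968042294), np.float64(-180.89040568596724)), (np.float64(318.05185681771525), np.float64(-201.81165797106397)), (np.float64(317.9754220493213), np.float64(-210.1603641708729))]
```

View pics/wdc.png

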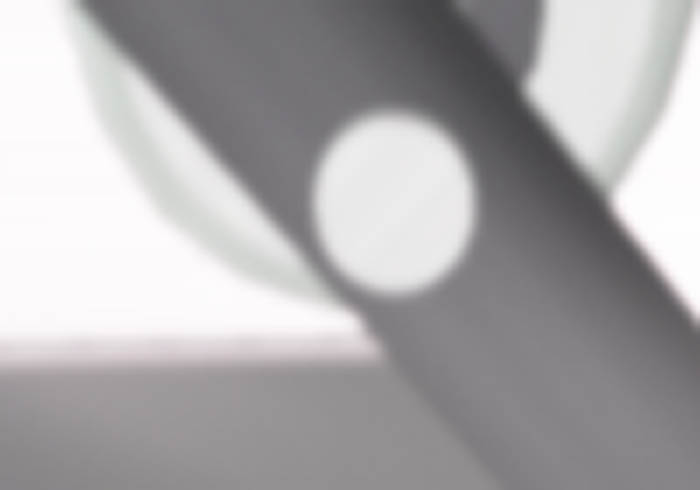

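That crop shows only the handle: the camera leans back towards the fingers, so the tab is out of view. A sideways view (tab to image right) will show its broad face.

Call:
carry_out(
  moves=[
    [0,2.4,0,-7],
    [0,0,0,-7],
    [0,0,0,-7],
    [0,0,0,-7],
    [0,0,0,-7],
    [0,0,0,-7],
    [0,0,0,-7],
    [0,0,0,-7],
    [0,0,0,-7],
    [0,0,0,-7],
    [0,0,0,-7],
    [0,0,0,-7],
  ],
)

```text
time: 29.78
ee_pos: [0.4502, 0.0078, 0.201]
tcp_rot: [0.001, 0.742, 0.67, 0.001]
contact_force: [0.3, 0.2, 0.3]
finger_gap: 0.0917
gripper_force: 0.0
```

Call:
carry_out(
  moves=[
    [0,0,0,-6],
    [-2.5,0,0,0],
    [-2.5,0,0,0],
    [-2.5,0,0,0],
    [0,2.5,0,0],
    [0,2.5,0,0],
    [0,0,0,0],
    [0,0,0,0],
  ],
)

```text
time: 30.45
ee_pos: [0.5005, -0.0676, 0.2008]
tcp_rot: [0.001, 0.708, 0.706, 0.0]
contact_force: [-0.6, 0.1, 0.1]
finger_gap: 0.0914
gripper_force: 0.0
```

Run:
```python
from h import *
print(status.sense()["ee_pos"])
im,k=look("wrist","we",["tab_top","handle_grip","cover_mid"])
u,v=proj(k,[.6735,.033,.172]); print(u,v); print([np.round(proj(k,[.6695,.033,z]),1).tolist() for z in (.155,.164,.175,.179)])
u=int(u);v=max(int(v),30); c=im[v-30:v+30,max(u-40,0):u+40,::-1]
cv2.imwrite("pics/wec.png",cv2.resize(c,None,fx=10,fy=10,interpolation=cv2.INTER_CUBIC))
```

```text
[ 0.5004926  -0.0675925   0.20075371]
wrist tab_top []
wrist handle_grip [([0.562, 0.0303, 0.2062], 0.76)]
wrist cover_mid [([0.6591, 0.0314, 0.0533], 0.9), ([0.4033, -0.0959, 0.0282], 0.64)]
606.7747121690454 62.06649503416452
[[577.5, 66.9], [589.0, 64.5], [604.6, 61.2], [610.7, 59.9]]
```

View pics/wec.png

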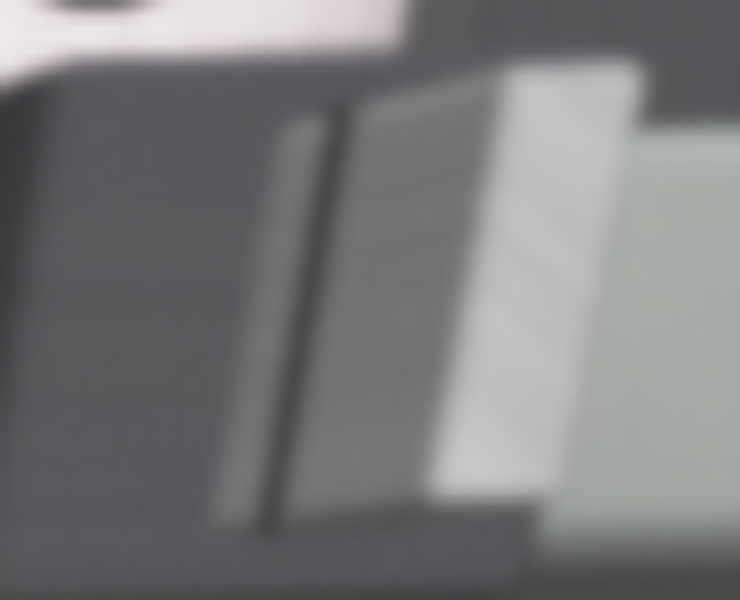

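The groove shows as the dark line at about (300,320) of the crop, with roughly 3–4 mm of tab below it, so the tab is out about 15 mm. The cover is still home and the gripper is clear.

```bash
python3 -c "
from plant import arm; print(arm.job_done())"
```

```text
the job is handed in; nothing more can be done
None
```

The job is handed in: the cover sits against the end stop with its back along the fence, the clamp is tightened until the tab's groove shows (about 15 mm out), and the gripper is open and clear.

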